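# Seat the vial stoppers: carriage home, cam lever up and held

## Task

The stopper press is loaded with vials. Push its carriage fully home under the head, and only then swing the cam lever up to its highest lift, where the lever arm stands straight up, and keep holding the lever's handle there: the lever springs back if let go, so finish the job while still holding it. Leave the other things on the bench undisturbed.

Things in the scene. Friction and masses are not known exactly. Their poses are not given: they have to be found in the camera images.
- press: Hand-operated stopper press, fixed to the bench: grey base plate 160 x 140 mm, four steel columns, white head plate 136 x 112 mm whose top is 148 mm above the bench (155 at the column nuts). Origin: centre of the base's underside, on the bench. Its -x is the front, where the carriage comes out; its +y is the side with the cam lever.
- carriage (a joint): How far the vial carriage is pulled out of the press, m: 0 = fully home against its stop, up to 0.085 = out. It slides along the press's x axis (inwards is the press's +x), with about 2 N of friction, and stays where it is left.
- carriage_grip (a point): Point in the black upright grip post at the carriage's front: 12 mm thick (press x), 22 mm wide (press y); its top is 15 mm above this point, and it is free for 23 mm below. The point is 115 mm above the bench, 124 mm at highest lift, as the cam lifts the carriage; with the carriage home it lies 80 mm in front of the press's origin (y = 0). The vials behind reach 121 mm, cam down.
- cam_lever (a joint): Turn of the cam lever, rad: 0 = down at rest, the arm pointing to the press's front and 0.35 rad above level; it grows as the lever is swung up and back. At 1.22 the arm stands straight up and the cam is at its highest lift (9 mm); past that, to the stop at 1.80, the lift falls again. A spring drives it back to 0 whenever it is let go: about 2 to 4 N at the grip, more the further it is turned.
- lever_grip (a point): Middle of the grasping length of the lever's black handle: a level round bar 16 mm in diameter, along the press's y axis, reaching 28 mm further out (to press y = +140 mm) and 38 mm inwards to the flat steel arm. It moves on a circle of 120 mm radius about lever_pivot in the press's x-z plane; 78 mm above the bench at rest, 157 mm at highest lift. The handle is fixed to the arm, so it turns with the lever.
- lever_pivot (a point): Point on the lever's axis of rotation (the axis is the press's y), level with the handle's middle: 112 mm to the press's +y side of its origin, 37 mm above the bench. It is a point in the air beside the press; it does not move.
- dropper: Bystander: small dropper bottle, 30 mm across, 68 tall; origin at the centre of its underside.
- stopper_jar: Bystander: low glass jar, 56 mm across, 60 tall; origin at the centre of its underside.
- tube_rack: Bystander: white wire rack with capped sample tubes, 50 x 110 x 86 mm (length along its y); origin at the centre of its underside.
- beaker: Bystander: white beaker full of transfer pipettes, 84 mm across the rim, 150 tall in all; origin at the centre of its underside.
- pipette: Bystander: grey hand pipette lying along its x, about 210 mm long; origin at the centre of its underside.
- timer: Bystander: flat bench timer, 50 x 70 x 22 mm; origin at the centre of its underside.
- reagent: Bystander: amber bottle, 52 mm across, 100 tall; origin at the centre of its underside.

How it is judged:
On the way, in this order (a step that is already met when the one before it is completed fails the run):
1. the carriage is pushed fully home with the lever still down (value of joint carriage below 0.004 m and value of joint cam_lever below 0.25 rad), for 0.2 s.
2. the cam lever stands at its highest lift, held by the gripper (value of joint cam_lever between 1.09 and 1.35 rad and height (world z) of carriage_grip above 0.121 m and value of joint carriage below 0.005 m and contact force between the fingers and press above 1 N), for 0.3 s.
At the end, for the whole second after the job is handed in: The carriage is home (within 5 mm of its stop) and the cam lever stands still within 0.13 rad of upright (joint 1.09 to 1.35), the carriage lifted (its grip point over 121 mm up), with the gripper's fingers on it (over 1 N) (all of step 2 and velocity of joint cam_lever between -0.1 and 0.1 rad/s); the arm keeps its last pose, push and grip.
It fails at once if the lever is swung up while the carriage is still out (value of joint cam_lever above 0.35 rad and value of joint carriage above 0.012 m).
It fails at once if a bystander is shoved more than 30 mm (distance of any of dropper, stopper_jar, tube_rack, beaker, pipette, timer, reagent from where it was at the start of the episode above 0.03 m).
It fails at once if a bystander is knocked over (angle between any of dropper, stopper_jar, tube_rack, beaker, timer, reagent's own z axis and vertical above 0.5 rad).
It also fails if it takes over 54 s, if anything falls off the work surface, if the arm or the gripper's body presses on something with over 40 N, if the wrist force passes 120 N, or if a joint passes its speed limit or range.

## Robot

A 6-joint arm with a two-finger parallel gripper is mounted at the origin on the work surface. World frame = base frame: x ahead of the robot, y to its left, z up, the work surface at z = 0. Lengths are in m, angles in rad, forces in N, time in s.
With the tool pointing down it reaches from about 0.375 to 0.925 m from the base axis. Payload 5.7 kg.
Tool frame: the origin (TCP) lies at the very end of the fingers, on their centre line; the grasp point (between the pads) lies 19 mm behind it; z points along the fingers, y is the line along which they close (so a half turn about z gives the same grasp; the last joint's range is limited). The gripper opens to 88 mm and grips with 3 to 60 N. Pads are 20 mm wide; open, the fingers measure 115 mm over their backs; the gripper's body (75 mm by 178 mm) begins 61 mm behind the grasp point.
Start: joints at [1.147, 0.359, 1.51, -0, 1.272, -0.115], TCP at [0.182, 0.572, 0.223] pointing down, gripper open.
Joint ranges: [-2.97, 2.97], [-1.01, 2.36], [0.21, 2.38], [-0.96, 4.11], [0.2, 2.71], [-2.98, 2.98]. Speed limits (rad/s): [2.39, 2.39, 3.14, 3.14, 3.14, 3.14].

## Interface

Orientations are given as a rotation vector (axis times angle).
In Python, from bench import observe, get_image, camera_model, close_job gives the robot as it stands.
- The arm moves only by the tool send_rows, never from a script. Its argument "moves" is a list of rows, each an object of numbers: "wx", "wy", "wz": the turn, a rotation vector about the tool's x, y, z in degrees; "dx", "dy", "dz": the shift along the tool's x, y, z in cm; "gripper": the opening, from 0 (shut) to 1 (fully open). In form: [{"wx": .., "wy": .., "wz": .., "dx": .., "dy": .., "dz": .., "gripper": ..}, ...]. A call has 1 to 8 rows; each row is the pose to reach, as a shift and turn from the pose commanded when the call began, along the tool's axes at that moment; what a row does not reach only later rows make up. A row lasts 1/10 s, in which the tool goes at most 50 mm and 8.59 degrees, less where a joint would pass 70% of its speed; a pose out of reach is approached as far as the arm can. A call with a gripper value outside its range is refused whole. The fingers move at their own pace and stop on an object; "squeeze" is the grip in N (left out, the last holds). Time passes only in rows, so rows that repeat a pose let the fingers close. It gives the time, the measured TCP pose, the force, the opening and the grip force at its end, in the units of the state.
- observe(): the state, without advancing time (a new reading comes with each control period).
- get_image(name): name is "scene" or "top" or "wrist"; returns the picture (480x640x3 uint8, red, green, blue); there is no depth.
- camera_model(name): a dict with "intrinsics" (3x3 intrinsics, pixels), "rvec" (rotation vector, rad) and "tvec" (3), from world to camera coordinates, as OpenCV has them; the wrist camera has in their place "hand_eye" (4x4, takes a point from camera to tool coordinates, whose origin is the TCP and whose axes are the flange's). Camera axes: x right, y down, z forward; pixel columns grow to the right and rows downward; lengths in m; the calibration is good to about 2 mm. A picture is of the moment at which its call begins: read the wrist's pose just before it. camera_model takes no time and is no camera call.
- close_job(): hands the job in; it is judged then, once.
The state is a dict: "clock": time; "q": joint angles; "qvel": joint speeds; "joint_efforts": joint torques, N m; "position": TCP position; "orientation": TCP orientation; "force": force on the tool from outside, world axes, zero at the start; "wrist_torque": the same for the moment, N m; "grip_width": finger opening in m; "grasp_force": force on a finger pad.
Only numpy, scipy, OpenCV 4.12 (cv2) and the standard library are available. Lean on these libraries where they do the work, as an engineer would, in place of code of your own. Each camera call takes 0.05 s, during which the arm holds its last target. There are 200 camera calls.

## Working session

There is one attempt and no reset: what is moved stays moved. The work goes in short steps, Python scripts to look and compute and a tool call to move; the robot and the scene stay as the last step left them, time stands still between calls to the robot, and variables do not carry over. Pictures are saved under pics/ and viewed, at most 10 in all, crops included, and the job is handed in when it is done.

Besides the shell and the picture viewer there is one more tool, called after "Call:" as a command line: name --argument value ..., lists and objects as JSON in quotes. send_rows: Moves the arm, as the interface text tells. Its arguments: {"type":"object","properties":{"moves":{"type":"array"},"squeeze":{"type":"number"}},"required":["moves"]}

```bash
mkdir -p pics; python3 - <<'E'
from bench import *
import cv2
for n in("scene","top"):
    cv2.imwrite(f"pics/{n}0.png",get_image(n)[:,:,::-1]); m=camera_model(n); print(n,m)
print(camera_model("wrist")); print(observe())
E
```

```text
scene {'intrinsics': array([[486.45259006,   0.        , 319.80333595],
       [  0.        , 486.45259006, 237.41933311],
       [  0.        ,   0.        ,   1.        ]]), 'rvec': array([ 2.14406255,  0.79285092, -0.39745185]), 'tvec': array([-0.44851128, -0.14333067,  1.50887645])}
top {'intrinsics': array([[572.24243752,   0.        , 322.26473712],
       [  0.        , 572.24243752, 233.83480958],
       [  0.        ,   0.        ,   1.        ]]), 'rvec': array([ 2.21926415, -2.17146989,  0.09310021]), 'tvec': array([-0.02084158,  0.57937378,  1.37024048])}
{'intrinsics': array([[341.15954774,   0.        , 318.7332349 ],
       [  0.        , 341.15954774, 241.0685579 ],
       [  0.        ,   0.        ,   1.        ]]), 'hand_eye': array([[-1.35842414e-03, -9.63513224e-01, -2.67657283e-01,
         7.29765195e-02],
       [ 9.99998735e-01, -1.08746178e-03, -1.16058348e-03,
         8.99996295e-04],
       [ 8.27170465e-04, -2.67658521e-01,  9.63513483e-01,
        -1.62968185e-01],
       [ 0.00000000e+00,  0.00000000e+00,  0.00000000e+00,
         1.00000000e+00]])}
{'clock': 0.1, 'q': array([ 1.14689317e+00,  3.59440861e-01,  1.51129428e+00, -4.15759608e-05,
        1.27246820e+00, -1.15085094e-01]), 'qvel': array([ 1.26695736e-03, -4.56694492e-04, -3.12602327e-03, -8.32554668e-05,
        1.45937238e-03,  1.29240257e-03]), 'joint_efforts': array([-1.21521673e-03, -5.16350985e+01, -2.71408957e+01,  6.75008842e-02,
        2.76022410e-02,  1.68792447e-07]), 'position': array([0.18212583, 0.57106408, 0.22190033]), 'orientation': array([-4.83085749e-01, -3.10383196e+00,  2.45504795e-03]), 'force': array([-0.24830455,  0.08807882,  0.36588626]), 'wrist_torque': array([ 0.06119392,  0.00911093, -0.05114687]), 'grasp_force': 0.0, 'grip_width': 0.08730318027261735}
```

View pics/scene0.png

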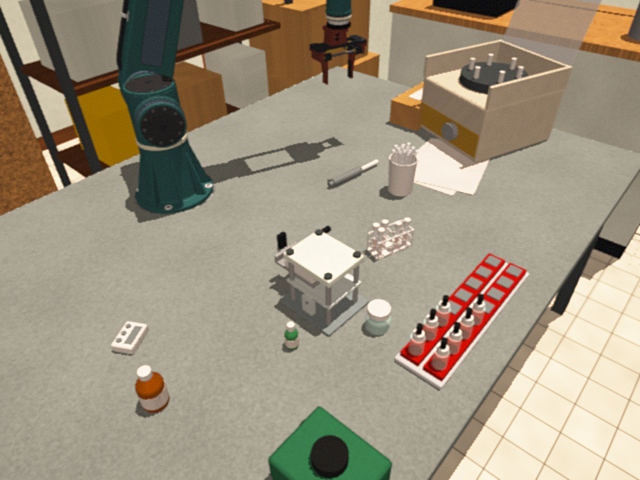

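View pics/top0.png

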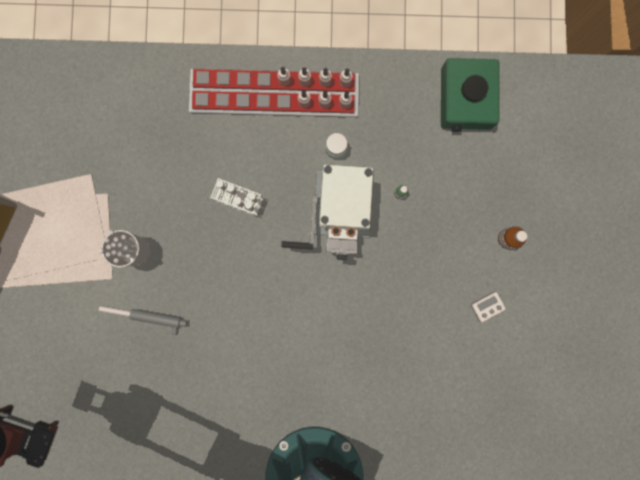

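The scene view shows the press at about (325,275), with the carriage's black post at (282,240). In the top view the head is at (346,196), the grip post at about (343,257) and the lever handle at (297,244). The press front faces the robot. I'll enlarge both.

```bash
python3 - <<'E'
import cv2,numpy as np
a=cv2.imread("pics/scene0.png")[215:335,260:380]; b=cv2.imread("pics/top0.png")[150:270,270:390]
f=lambda x:cv2.resize(x,(600,600),interpolation=cv2.INTER_CUBIC)
cv2.imwrite("pics/cs.png",f(a)); cv2.imwrite("pics/ct.png",f(b))
E
```

```text
(no output)
```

View pics/cs.png

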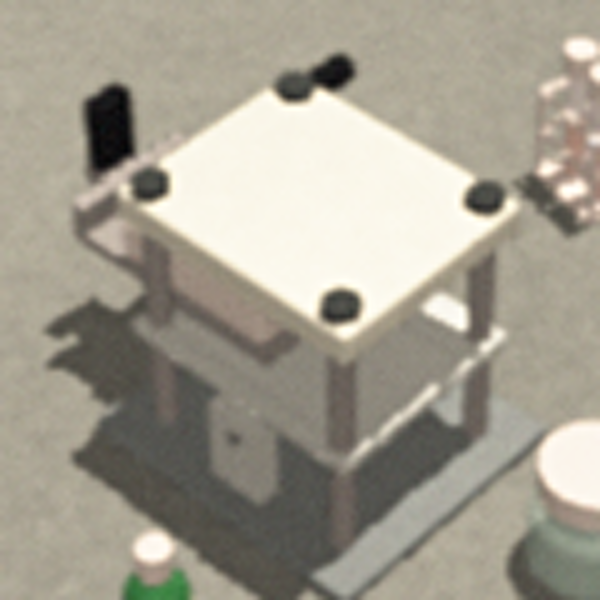

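View pics/ct.png

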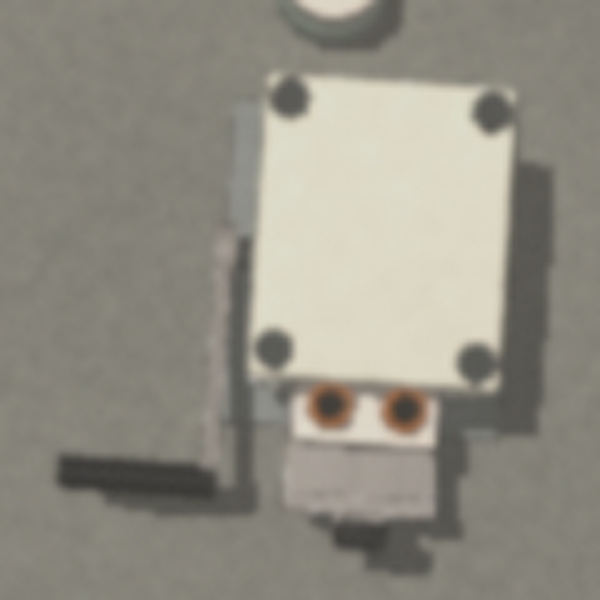

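The scene crop shows the head nuts at (150,184), (293,86), (485,197) and (340,305), with the post top at about (110,92). The top crop shows the nuts at (290,97), (492,111), (273,350) and (476,363). The handle ends there are at (60,472) and (215,481), and the post top is at about (360,537). Next I triangulate these.

```bash
cat > h.py <<'E'
import cv2,numpy as np
from bench import *
from scipy.spatial.transform import Rotation as R
def P(n,pos=None,ori=None):
    m=camera_model(n);K=m["intrinsics"]
    if n!="wrist": return K@np.c_[cv2.Rodrigues(m["rvec"])[0],m["tvec"]]
    T=np.eye(4);T[:3,:3]=R.from_rotvec(ori).as_matrix();T[:3,3]=pos
    return K@np.linalg.inv(T@m["hand_eye"])[:3]
def tri(Pa,a,Pb,b):
    X=cv2.triangulatePoints(Pa,Pb,np.float64(a).reshape(2,1),np.float64(b).reshape(2,1));return X[:3,0]/X[3,0]
def atz(Pm,uv,z):
    M=np.c_[Pm[:,:2],Pm[:,2]*z+Pm[:,3]];X=np.linalg.solve(M,[*uv,1]);return np.r_[X[:2]/X[2],z]
E
python3 - <<'E'
from h import *
np.set_printoptions(precision=4,suppress=True)
S,T=P("scene"),P("top")
s=lambda u,v:(260+(u+.5)/5-.5,215+(v+.5)/5-.5)
t=lambda u,v:(270+(u+.5)/5-.5,150+(v+.5)/5-.5)
N=[tri(S,s(*a),T,t(*b)) for a,b in [((150,184),(476,363)),((293,86),(273,350)),((485,197),(290,97)),((340,305),(492,111))]]
print(np.array(N));c=np.mean(N,0)
dx=(N[2]-N[1]+N[3]-N[0])[:2];dy=(N[1]-N[0]+N[2]-N[3])[:2]
print(c,np.degrees(np.arctan2(dx[1],dx[0])),np.degrees(np.arctan2(-dy[0],dy[1])))
M=[atz(T,t(*b),.155) for b in[(476,363),(273,350),(290,97),(492,111)]];print(np.mean(M,0),np.array(M))
print("post",tri(S,s(110,92),T,t(360,535)),"handle",atz(T,t(60,472),.08),atz(T,t(215,481),.08),"hend",tri(S,s(343,66),T,t(62,472)))
E
```

```text
[[ 0.5984 -0.0994  0.1515]
 [ 0.602  -0.0098  0.1525]
 [ 0.7146 -0.0148  0.1528]
 [ 0.7104 -0.1047  0.1525]]
[ 0.6564 -0.0572  0.1523] -2.6373162818353624 -2.485128658418249
[ 0.6562 -0.0568  0.155 ] [[ 0.5982 -0.0989  0.155 ]
 [ 0.6019 -0.0095  0.155 ]
 [ 0.7143 -0.0147  0.155 ]
 [ 0.7102 -0.1042  0.155 ]]
post [ 0.5226 -0.05    0.1329] handle [0.5499 0.0865 0.08  ] [0.5473 0.0146 0.08  ] hend [0.5499 0.0855 0.0805]
```

```bash
cat >> h.py <<'E'
O=np.array([.6562,-.057,0]);A=np.radians(-2.56)
B=R.from_euler('z',A).as_matrix()
def W(x,y,z): return O+B@[x,y,z]
# yaw psi: tool y dir relative to press y, tilt: fingers lean toward press +x (deg)
DOWN=np.array([[-1,0,0],[0,1,0],[0,0,-1.]])
def ori(psi=0,tilt=0): return B@R.from_euler('y',-tilt,degrees=True).as_matrix()@R.from_euler('z',psi,degrees=True).as_matrix()@DOWN
def go(p,Rm,at=None):
    o=observe();p0,R0=(o["position"],R.from_rotvec(o["orientation"]).as_matrix()) if at is None else at
    d=R0.T@(p-p0)*100;w=R.from_matrix(R0.T@Rm).as_rotvec(degrees=True)
    print("d cm",d.round(2),"w deg",w.round(2),"clock",o["clock"])
E
python3 - <<'E'
from h import *
go(W(-.185,0,.2),ori())
E
```

```text
d cm [-46.39 -50.25   2.26] w deg [ -0.09  -0.02 -15.13] clock 0.1
```

Call:
send_rows --moves '[{"dx": -23,"dy": -25,"dz": 0,"wz": -8,"gripper": 0},{"dx": -23,"dy": -25,"dz": 0,"wz": -15,"gripper": 0},{"dx": -46.4,"dy": -50.2,"dz": 2.2,"wz": -15.1,"gripper": 0},{"dx": -46.4,"dy": -50.2,"dz": 2.2,"wz": -15.1,"gripper": 0},{"dx": -46.4,"dy": -50.2,"dz": 2.2,"wz": -15.1,"gripper": 0},{"dx": -46.4,"dy": -50.2,"dz": 2.2,"wz": -15.1,"gripper": 0},{"dx": -46.4,"dy": -50.2,"dz": 2.2,"wz": -15.1,"gripper": 0},{"dx": -46.4,"dy": -50.2,"dz": 2.2,"wz": -15.1,"gripper": 0}]' --squeeze 20

```text
$.moves[0]: bad value
```

```bash
python3 - <<'E'
from h import *
o=observe();print(o["position"],o["grip_width"],o["force"])
go(W(-.185,0,.2),ori())
E
```

```text
[0.18212583 0.57106408 0.22190033] 0.08730318027261735 [-0.24830455  0.08807882  0.36588626]
d cm [-46.39 -50.25   2.26] w deg [ -0.09  -0.02 -15.13] clock 0.1
```

Call:
send_rows --moves '[{"wx": 0,"wy": 0,"wz": -8,"dx": -23,"dy": -25,"dz": 0,"gripper": 0},{"wx": 0,"wy": 0,"wz": -15.1,"dx": -46.4,"dy": -50.2,"dz": 2.2,"gripper": 0},{"wx": 0,"wy": 0,"wz": -15.1,"dx": -46.4,"dy": -50.2,"dz": 2.2,"gripper": 0},{"wx": 0,"wy": 0,"wz": -15.1,"dx": -46.4,"dy": -50.2,"dz": 2.2,"gripper": 0},{"wx": 0,"wy": 0,"wz": -15.1,"dx": -46.4,"dy": -50.2,"dz": 2.2,"gripper": 0},{"wx": 0,"wy": 0,"wz": -15.1,"dx": -46.4,"dy": -50.2,"dz": 2.2,"gripper": 0},{"wx": 0,"wy": 0,"wz": -15.1,"dx": -46.4,"dy": -50.2,"dz": 2.2,"gripper": 0},{"wx": 0,"wy": 0,"wz": -15.1,"dx": -46.4,"dy": -50.2,"dz": 2.2,"gripper": 0}]' --squeeze 20

```text
clock: 0.9
position: [0.3518, 0.2075, 0.2104]
orientation: [0.07, 3.141, -0.0]
force: [0.2, -0.3, -0.5]
grip_width: 0.0272
grasp_force: 0.0
```

```bash
python3 - <<'E'
from h import *
o=observe();print(o["position"],o["grip_width"],o["force"])
go(W(-.185,0,.2),ori())
E
```

```text
[0.35180938 0.20751803 0.21041199] 0.027198734846642234 [ 0.20299377 -0.33951153 -0.50796521]
d cm [-13.09 -25.06   1.04] w deg [-0.    0.01 -0.01] clock 0.9
```

Call:
send_rows --moves '[{"wx": 0,"wy": 0,"wz": 0,"dx": -13,"dy": -25,"dz": 1,"gripper": 0},{"wx": 0,"wy": 0,"wz": 0,"dx": -13,"dy": -25,"dz": 1,"gripper": 0},{"wx": 0,"wy": 0,"wz": 0,"dx": -13,"dy": -25,"dz": 1,"gripper": 0},{"wx": 0,"wy": 0,"wz": 0,"dx": -13,"dy": -25,"dz": 1,"gripper": 0},{"wx": 0,"wy": 0,"wz": 0,"dx": -13,"dy": -25,"dz": 1,"gripper": 0},{"wx": 0,"wy": 0,"wz": 0,"dx": -13,"dy": -25,"dz": 1,"gripper": 0},{"wx": 0,"wy": 0,"wz": 0,"dx": -13,"dy": -25,"dz": 1,"gripper": 0},{"wx": 0,"wy": 0,"wz": 0,"dx": -13,"dy": -25,"dz": 1,"gripper": 0}]'

```text
clock: 1.7
position: [0.4696, -0.0464, 0.2]
orientation: [-0.074, -3.139, -0.001]
force: [0.2, 0.1, 0.5]
grip_width: 0.0004
grasp_force: 0.0
```

```bash
python3 - <<'E'
from h import *
o=observe();print(o["position"],o["orientation"])
go(W(-.175,0,.1),ori())
cv2.imwrite("pics/w1.png",get_image("wrist")[:,:,::-1])
Pw=P("wrist",o["position"],o["orientation"])
f=lambda X:(lambda q:(q[:2]/q[2]).round())(Pw@np.r_[X,1])
print("post top",f(W(-.134,0,.13)),"handle out/in",f(W(-.1127,.14,.078)),f(W(-.1127,.074,.078)),"nutsF",f(W(-.056,.045,.155)),f(W(-.056,-.045,.155)))
E
```

```text
[ 0.46963341 -0.04644003  0.20004682] [-7.41759276e-02 -3.13921973e+00 -1.01480846e-03]
d cm [-1.2  -0.22 10.  ] w deg [ 0.04 -0.09 -0.15] clock 1.7
post top [315. 319.] handle out/in [468. 312.] [396. 312.] nutsF [376. 429.] [255. 430.]
```

View pics/w1.png

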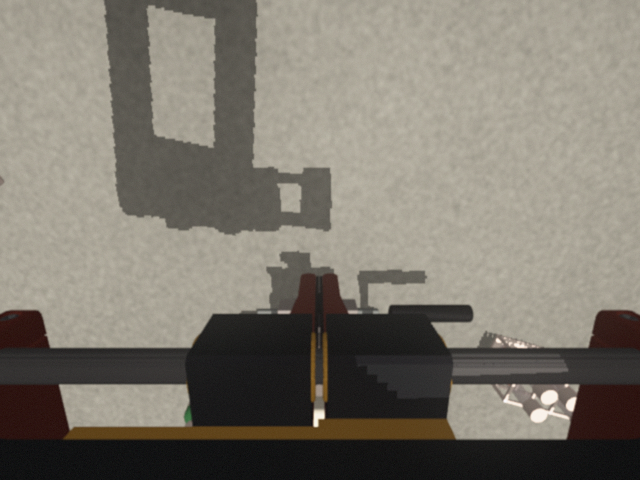

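The handle shows at x 390–473, y 313, matching the predicted (396–468, 312). The post is hidden behind the fingers, at (315,319) as predicted. So I lower in front of it and push.

Call:
send_rows --moves '[{"wx": 0,"wy": 0,"wz": 0,"dx": 0,"dy": -0.2,"dz": 5,"gripper": 0},{"wx": 0,"wy": 0,"wz": 0,"dx": 0,"dy": -0.2,"dz": 10,"gripper": 0},{"wx": 0,"wy": 0,"wz": 0,"dx": 0,"dy": -0.2,"dz": 10,"gripper": 0},{"wx": 0,"wy": 0,"wz": 0,"dx": -1.5,"dy": -0.2,"dz": 10,"gripper": 0},{"wx": 0,"wy": 0,"wz": 0,"dx": -2.5,"dy": -0.2,"dz": 10,"gripper": 0},{"wx": 0,"wy": 0,"wz": 0,"dx": -3.5,"dy": -0.2,"dz": 10,"gripper": 0},{"wx": 0,"wy": 0,"wz": 0,"dx": -4.5,"dy": -0.2,"dz": 10,"gripper": 0},{"wx": 0,"wy": 0,"wz": 0,"dx": -5,"dy": -0.2,"dz": 10,"gripper": 0}]'

```text
clock: 2.55
position: [0.521, -0.0503, 0.1014]
orientation: [0.07, 3.14, -0.0]
force: [-2.3, 0.3, 1.7]
grip_width: 0.0005
grasp_force: 1.1
```

```bash
python3 - <<'E'
from h import *
o=observe();print(B.T@(o["position"]-O),o["force"])
go(W(-.096,0,.1),ori())
E
```

```text
[-0.13537279  0.00064215  0.10142412] [-2.32706698  0.33568961  1.71893045]
d cm [-3.94 -0.06  0.15] w deg [-0.01  0.05 -0.01] clock 2.55
```

Call:
send_rows --moves '[{"wx": 0,"wy": 0,"wz": 0,"dx": -0.7,"dy": 0,"dz": 0.1,"gripper": 0},{"wx": 0,"wy": 0,"wz": 0,"dx": -1.4,"dy": 0,"dz": 0.1,"gripper": 0},{"wx": 0,"wy": 0,"wz": 0,"dx": -2.1,"dy": 0,"dz": 0.1,"gripper": 0},{"wx": 0,"wy": 0,"wz": 0,"dx": -2.7,"dy": 0,"dz": 0.1,"gripper": 0},{"wx": 0,"wy": 0,"wz": 0,"dx": -3.2,"dy": 0,"dz": 0.1,"gripper": 0},{"wx": 0,"wy": 0,"wz": 0,"dx": -3.2,"dy": 0,"dz": 0.1,"gripper": 0}]'

```text
clock: 3.15
position: [0.5532, -0.0522, 0.0995]
orientation: [0.071, 3.14, -0.001]
force: [-0.1, -0.6, -0.4]
grip_width: 0.0004
grasp_force: 0.0
```

Call:
send_rows --moves '[{"wx": 0,"wy": 0,"wz": 0,"dx": -0.2,"dy": 0,"dz": 0,"gripper": 0},{"wx": 0,"wy": 0,"wz": 0,"dx": -0.4,"dy": 0,"dz": 0,"gripper": 0},{"wx": 0,"wy": 0,"wz": 0,"dx": -0.4,"dy": 0,"dz": 0,"gripper": 0}]'

```text
clock: 3.45
position: [0.5561, -0.0523, 0.0995]
orientation: [-0.071, -3.141, 0.0]
force: [-2.1, 0.1, 0.2]
grip_width: 0.0001
grasp_force: 0.5
```

```bash
python3 - <<'E'
from h import *
o=observe();print(B.T@(o["position"]-O),o["force"])
E
```

```text
[-0.10025854  0.00026482  0.09946475] [-2.09357198  0.05522124  0.15255007]
```

Call:
send_rows --moves '[{"wx": 0,"wy": 0,"wz": 0,"dx": -0.2,"dy": 0,"dz": 0,"gripper": 0},{"wx": 0,"wy": 0,"wz": 0,"dx": -0.3,"dy": 0,"dz": 0,"gripper": 0},{"wx": 0,"wy": 0,"wz": 0,"dx": -0.3,"dy": 0,"dz": 0,"gripper": 0}]'

```text
clock: 3.75
position: [0.5591, -0.0523, 0.0995]
orientation: [0.071, 3.141, -0.0]
force: [-1.6, -1.4, 0.3]
grip_width: 0.0005
grasp_force: 0.7
```

Call:
send_rows --moves '[{"wx": 0,"wy": 0,"wz": 0,"dx": -0.2,"dy": 0,"dz": 0,"gripper": 0},{"wx": 0,"wy": 0,"wz": 0,"dx": -0.2,"dy": 0,"dz": 0,"gripper": 0}]'

```text
clock: 3.95
position: [0.5592, -0.0523, 0.0994]
orientation: [-0.071, -3.137, 0.0]
force: [-6.3, -0.5, 3.2]
grip_width: 0.0006
grasp_force: 3.1
```

Call:
send_rows --moves '[{"wx": 0,"wy": 0,"wz": 0,"dx": -0.2,"dy": 0,"dz": 0,"gripper": 0},{"wx": 0,"wy": 0,"wz": 0,"dx": -0.2,"dy": 0,"dz": 0,"gripper": 0}]'

```text
clock: 4.15
position: [0.5592, -0.0522, 0.0992]
orientation: [-0.07, -3.134, -0.0]
force: [-10.0, -1.7, 8.2]
grip_width: 0.0005
grasp_force: 5.5
```

The carriage is home: the TCP stopped at press x = -0.097 and the force rose to 10 N. Now I back off and prepare the lever pre-grasp.

Call:
send_rows --moves '[{"wx": 0,"wy": 0,"wz": 0,"dx": 0,"dy": 0,"dz": 0,"gripper": 0},{"wx": 0,"wy": 0,"wz": 0,"dx": 2,"dy": 0,"dz": 0,"gripper": 0},{"wx": 0,"wy": 0,"wz": 0,"dx": 5,"dy": 0,"dz": 0,"gripper": 0},{"wx": 0,"wy": 0,"wz": 0,"dx": 8,"dy": 4,"dz": -4,"gripper": 0},{"wx": 0,"wy": 0,"wz": 0,"dx": 8,"dy": 7,"dz": -10,"gripper": 0},{"wx": 0,"wy": 0,"wz": 0,"dx": 8,"dy": 12,"dz": -12,"gripper": 0},{"wx": 0,"wy": 0,"wz": 0,"dx": 8,"dy": 12,"dz": -12,"gripper": 0}]'

```text
clock: 4.85
position: [0.4903, 0.0733, 0.2228]
orientation: [0.071, 3.135, 0.002]
force: [-0.7, 0.1, 0.9]
grip_width: 0.0003
grasp_force: 0.0
```

```bash
python3 - <<'E'
from h import *
np.set_printoptions(precision=3,suppress=True)
o=observe();print(B.T@(o["position"]-O),o["force"],o["q"])
Rm=ori(-90,30);g=W(-.1127,.116,.078);z=Rm[:,2];print(z)
go(g-z*.12,Rm)
cv2.imwrite("pics/w2.png",get_image("wrist")[:,:,::-1])
Pw=P("wrist",o["position"],o["orientation"])
f=lambda X:(lambda q:(q[:2]/q[2]).round())(Pw@np.r_[X,1])
print("handle out/in",f(W(-.1127,.14,.078)),f(W(-.1127,.074,.078)),"post",f(W(-.08,0,.13)))
E
```

```text
[-0.172  0.123  0.223] [-0.693  0.102  0.938] [ 0.008  0.205  1.734  0.001  1.197 -1.518]
[ 0.5   -0.022 -0.866]
d cm [ 0.14 -0.68  4.09] w deg [-23.18 -23.3   87.76] clock 4.85
handle out/in [336. 286.] [268. 286.] post [174. 346.]
```

View pics/w2.png

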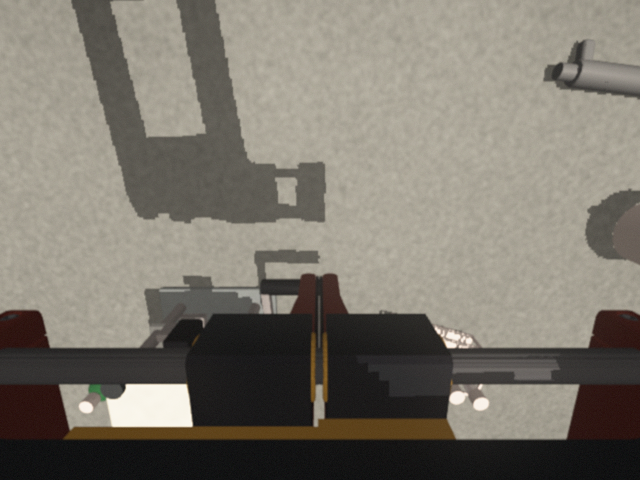

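The handle is at (262+, 287) as predicted, and the post at about (185,335) is consistent with home. Next I turn the tool and tilt it for the lever.

Call:
send_rows --moves '[{"wx": -23.2,"wy": -23.3,"wz": 87.8,"dx": 0,"dy": 0,"dz": 0,"gripper": 0.7},{"wx": -23.2,"wy": -23.3,"wz": 87.8,"dx": 0,"dy": 0,"dz": 0,"gripper": 0.7},{"wx": -23.2,"wy": -23.3,"wz": 87.8,"dx": 0,"dy": 0,"dz": 0,"gripper": 0.7},{"wx": -23.2,"wy": -23.3,"wz": 87.8,"dx": 0,"dy": 0,"dz": 0,"gripper": 0.7},{"wx": -23.2,"wy": -23.3,"wz": 87.8,"dx": 0,"dy": 0,"dz": 0,"gripper": 0.7},{"wx": -23.2,"wy": -23.3,"wz": 87.8,"dx": 0,"dy": 0,"dz": 0,"gripper": 0.7},{"wx": -23.2,"wy": -23.3,"wz": 87.8,"dx": 0,"dy": 0,"dz": 0,"gripper": 0.7},{"wx": -23.2,"wy": -23.3,"wz": 87.8,"dx": 0,"dy": 0,"dz": 0,"gripper": 0.7}]'

```text
clock: 5.7
position: [0.489, 0.0705, 0.2198]
orientation: [1.585, 2.337, 0.396]
force: [0.7, 0.3, -0.1]
grip_width: 0.0597
grasp_force: 0.0
```

```bash
python3 - <<'E'
from h import *
Rm=ori(-90,30);g=W(-.1127,.116,.078);z=Rm[:,2]
go(g-z*.10,Rm)
E
```

```text
d cm [-0.29 -1.43  5.43] w deg [-6.37 -6.09 23.  ] clock 5.7
```

Call:
send_rows --moves '[{"wx": -6.4,"wy": -6.1,"wz": 23,"dx": -0.3,"dy": -1.4,"dz": 2,"gripper": 0.7},{"wx": -6.4,"wy": -6.1,"wz": 23,"dx": -0.3,"dy": -1.4,"dz": 5.4,"gripper": 0.7},{"wx": -6.4,"wy": -6.1,"wz": 23,"dx": -0.3,"dy": -1.4,"dz": 5.4,"gripper": 0.7},{"wx": -6.4,"wy": -6.1,"wz": 23,"dx": -0.3,"dy": -1.4,"dz": 5.4,"gripper": 0.7},{"wx": -6.4,"wy": -6.1,"wz": 23,"dx": -0.3,"dy": -1.4,"dz": 5.4,"gripper": 0.7}]'

```text
clock: 6.2
position: [0.4979, 0.067, 0.164]
orientation: [1.959, 1.889, 0.501]
force: [-0.4, 0.2, -0.2]
grip_width: 0.0613
grasp_force: 0.0
```

```bash
python3 - <<'E'
from h import *
Rm=ori(-90,30);g=W(-.1127,.116,.078);z=Rm[:,2]
go(g+z*.019,Rm)
o=observe()
cv2.imwrite("pics/w3.png",get_image("wrist")[:,:,::-1])
Pw=P("wrist",o["position"],o["orientation"])
f=lambda X:(lambda q:(q[:2]/q[2]).round())(Pw@np.r_[X,1])
print("handle out/in",f(W(-.1127,.14,.078)),f(W(-.1127,.074,.078)))
E
```

```text
d cm [-0.1   0.15 11.9 ] w deg [-0.18 -0.11  0.44] clock 6.2
handle out/in [320. 213.] [319. 292.]
```

View pics/w3.png

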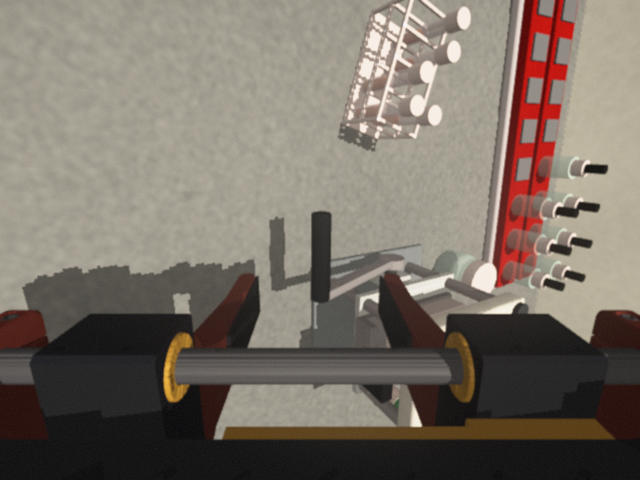

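The handle spans (321, 212–300), matching the prediction and centred between the fingers. I descend and grip.

Call:
send_rows --moves '[{"wx": 0,"wy": 0,"wz": 0.4,"dx": -0.1,"dy": 0.1,"dz": 4,"gripper": 0.7},{"wx": 0,"wy": 0,"wz": 0.4,"dx": -0.1,"dy": 0.1,"dz": 8,"gripper": 0.7},{"wx": 0,"wy": 0,"wz": 0.4,"dx": -0.1,"dy": 0.1,"dz": 11.9,"gripper": 0.7},{"wx": 0,"wy": 0,"wz": 0.4,"dx": -0.1,"dy": 0.1,"dz": 11.9,"gripper": 0.7},{"wx": 0,"wy": 0,"wz": 0.4,"dx": -0.1,"dy": 0.1,"dz": 11.9,"gripper": 0.7}]' --squeeze 20

```text
clock: 6.75
position: [0.5678, 0.0682, 0.0884]
orientation: [1.994, 1.901, 0.45]
force: [-0.8, 1.0, -0.8]
grip_width: 0.0612
grasp_force: 0.0
```

Call:
send_rows --moves '[{"wx": 0,"wy": 0,"wz": 0,"dx": 0,"dy": 0,"dz": 0,"gripper": 0},{"wx": 0,"wy": 0,"wz": 0,"dx": 0,"dy": 0,"dz": 0,"gripper": 0},{"wx": 0,"wy": 0,"wz": 0,"dx": 0,"dy": 0,"dz": 0,"gripper": 0},{"wx": 0,"wy": 0,"wz": 0,"dx": 0,"dy": 0,"dz": 0,"gripper": 0},{"wx": 0,"wy": 0,"wz": 0,"dx": 0,"dy": 0,"dz": 0,"gripper": 0},{"wx": 0,"wy": 0,"wz": 0,"dx": 0,"dy": 0,"dz": 0,"gripper": 0},{"wx": 0,"wy": 0,"wz": 0,"dx": 0,"dy": 0,"dz": 0,"gripper": 0}]'

```text
clock: 7.45
position: [0.5501, 0.0687, 0.0818]
orientation: [2.01, 1.916, 0.423]
force: [-31.8, 13.2, 7.5]
grip_width: 0.0148
grasp_force: 21.1
```

```bash
cat >> h.py <<'E'
def gp():
    o=observe();Rm=R.from_rotvec(o["orientation"]).as_matrix();p=B.T@(o["position"]-.019*Rm[:,2]-O);v=p-[0,0.112,.037]
    print("grasp in press",p.round(4),"r",np.hypot(v[0],v[2]).round(4),"th",(np.arctan2(v[2],-v[0])-.35).round(3),"F",o["force"].round(1),"w",o["grip_width"].round(4),"gf",o["grasp_force"],o["clock"])
def lever(ths,tilts,r=.12,y=.116,off=(0,0)):
    o=observe();at=(o["position"],R.from_rotvec(o["orientation"]).as_matrix())
    for th,t in zip(ths,tilts):
        Rm=ori(-90,t);a=th+.35;print(th,end=" ");go(W(-r*np.cos(a)+off[0],y,.037+r*np.sin(a)+off[1])+.019*Rm[:,2],Rm,at)
E
python3 - <<'E'
from h import *
gp(); lever([.1,.2,.3,.4,.5,.6],[28,26,24,21,18,15])
E
```

```text
Traceback (most recent call last):
  File "h.py", line 25, in gp
    print("grasp in press",p.round(4),"r",np.hypot(v[0],v[2]).round(4),"th",(np.arctan2(v[2],-v[0])-.35).round(3),"F",o["force"].round(1),"w",o["grip_width"].round(4),"gf",o["grasp_force"],o["clock"])
                                                                                                                                              ^^^^^^^^^^^^^^^^^^^^^
AttributeError: 'float' object has no attribute 'round'
```

```bash
sed -i 's/o\["grip_width"\].round(4)/round(o["grip_width"],4)/' h.py; python3 - <<'E'
from h import *
np.set_printoptions(precision=3,suppress=True)
gp();o=observe();print(o["q"]);Rm=R.from_rotvec(o["orientation"]).as_matrix();print(B.T@Rm); go(W(-.1127,.116,.078)+.019*ori(-90,25)[:,2],ori(-90,25))
cv2.imwrite("pics/s4.png",cv2.resize(get_image("scene")[140:340,220:420,::-1],(600,600),interpolation=cv2.INTER_CUBIC))
E
```

```text
grasp in press [-0.12   0.121  0.099] r 0.1349 th 0.127 F [-31.8  13.2   7.5] w 0.0148 gf 21.129963845014572 7.45
[ 0.033  0.359  2.133 -0.232  0.209  0.297]
[[ 0.006  0.901  0.433]
 [ 1.     0.    -0.014]
 [-0.013  0.433 -0.901]]
d cm [-0.45 -0.29  2.2 ] w deg [ 0.69  0.82 -0.  ] clock 7.45
```

View pics/s4.png

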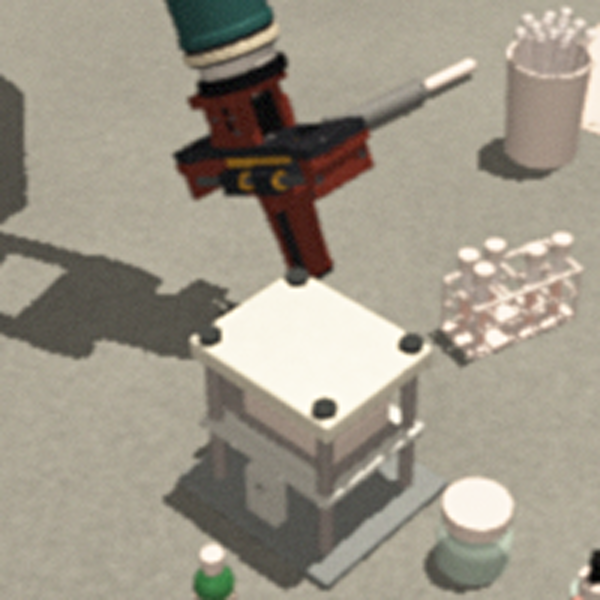

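The tool did not reach the commanded pose because joint 5 is at its 0.2 limit, so 30° of tilt is too much this low. The scene crop shows the gripper over the handle with the bystanders in place. I'll open, back off, and regrip with about 8° of tilt.

Call:
send_rows --moves '[{"wx": 0,"wy": 0,"wz": 0,"dx": 0,"dy": 0,"dz": 0,"gripper": 0.7},{"wx": 0,"wy": 0,"wz": 0,"dx": 0,"dy": 0,"dz": 0,"gripper": 0.7},{"wx": 0,"wy": 0,"wz": 0,"dx": 0,"dy": 0,"dz": 0,"gripper": 0.7},{"wx": 0,"wy": 0,"wz": 0,"dx": 0,"dy": 0,"dz": -3,"gripper": 0.7},{"wx": 0,"wy": 0,"wz": 0,"dx": 0,"dy": 0,"dz": -6,"gripper": 0.7},{"wx": 0,"wy": 0,"wz": 0,"dx": 0,"dy": 0,"dz": -9,"gripper": 0.7},{"wx": 0,"wy": 0,"wz": 0,"dx": 0,"dy": 0,"dz": -9,"gripper": 0.7}]'

```text
clock: 8.2
position: [0.5265, 0.0717, 0.1728]
orientation: [1.99, 1.897, 0.458]
force: [0.2, 0.2, -0.1]
grip_width: 0.0612
grasp_force: 0.0
```

```bash
python3 - <<'E'
from h import *
gp();o=observe();print(o["q"])
Rm=ori(-90,8); go(W(-.1127,.116,.078)-.08*Rm[:,2],Rm)
E
```

```text
grasp in press [-0.1441  0.123   0.1896] r 0.2099 th 0.464 F [ 0.2  0.2 -0.1] w 0.0612 gf 0.0 8.2
[ 0.0417131   0.14378625  2.110321   -0.12694728  0.4098643   0.19329336]
d cm [-0.66  0.29  1.92] w deg [19.67  0.59 -0.11] clock 8.2
```

Call:
send_rows --moves '[{"wx": 8,"wy": 0.3,"wz": 0,"dx": -0.4,"dy": 0.1,"dz": 0,"gripper": 0.7},{"wx": 16,"wy": 0.6,"wz": 0,"dx": -0.7,"dy": 0.3,"dz": 0.5,"gripper": 0.7},{"wx": 19.7,"wy": 0.6,"wz": -0.1,"dx": -0.7,"dy": 0.3,"dz": 1.9,"gripper": 0.7},{"wx": 19.7,"wy": 0.6,"wz": -0.1,"dx": -0.7,"dy": 0.3,"dz": 1.9,"gripper": 0.7},{"wx": 19.7,"wy": 0.6,"wz": -0.1,"dx": -0.7,"dy": 0.3,"dz": 1.9,"gripper": 0.7}]'

```text
clock: 8.7
position: [0.5368, 0.0634, 0.1522]
orientation: [2.2, 2.102, 0.138]
force: [-0.5, 0.1, -0.2]
grip_width: 0.0615
grasp_force: 0.0
```

```bash
python3 - <<'E'
from h import *
gp();o=observe();print(o["q"])
Rm=ori(-90,8); go(W(-.1127,.116,.078)+.019*Rm[:,2],Rm)
cv2.imwrite("pics/w5.png",get_image("wrist")[:,:,::-1])
Pw=P("wrist",o["position"],o["orientation"])
f=lambda X:(lambda q:(q[:2]/q[2]).round())(Pw@np.r_[X,1])
print("handle out/in",f(W(-.1127,.14,.078)),f(W(-.1127,.074,.078)))
E
```

```text
grasp in press [-0.1271  0.115   0.171 ] r 0.1847 th 0.462 F [-0.5  0.1 -0.2] w 0.0615 gf 0.0 8.7
[-0.00604227  0.29033346  1.82881264 -0.00758751  0.89107409  0.04418357]
d cm [0.11 0.22 9.41] w deg [-0.46  0.05 -0.06] clock 8.7
handle out/in [321. 217.] [321. 302.]
```

View pics/w5.png

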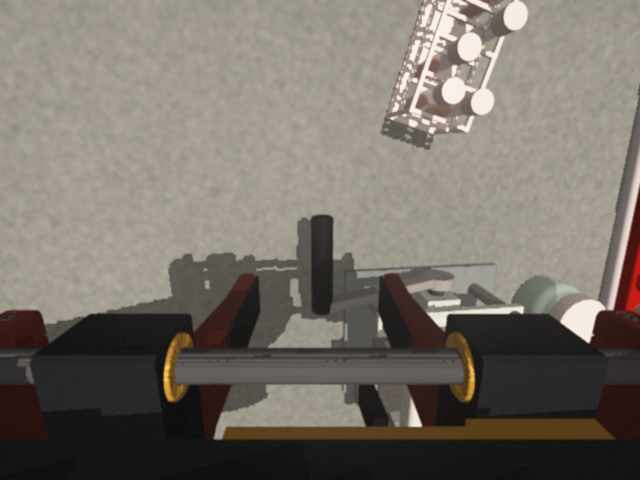

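The handle is back at rest at (321, 215–312), matching the prediction. I descend with joint 5 now well inside its range.

Call:
send_rows --moves '[{"wx": 0,"wy": 0,"wz": 0,"dx": 0.1,"dy": 0.2,"dz": 3,"gripper": 0.7},{"wx": 0,"wy": 0,"wz": 0,"dx": 0.1,"dy": 0.2,"dz": 6,"gripper": 0.7},{"wx": 0,"wy": 0,"wz": 0,"dx": 0.1,"dy": 0.2,"dz": 9.4,"gripper": 0.7},{"wx": 0,"wy": 0,"wz": 0,"dx": 0.1,"dy": 0.2,"dz": 9.4,"gripper": 0.7},{"wx": 0,"wy": 0,"wz": 0,"dx": 0.1,"dy": 0.2,"dz": 9.4,"gripper": 0.7}]' --squeeze 20

```text
clock: 9.25
position: [0.5502, 0.0641, 0.0602]
orientation: [2.201, 2.103, 0.136]
force: [0.5, -0.8, -0.1]
grip_width: 0.0614
grasp_force: 0.0
```

```bash
python3 - <<'E'
from h import *
gp();o=observe();print(o["q"])
E
```

```text
grasp in press [-0.1138  0.1162  0.079 ] r 0.1213 th 0.004 F [ 0.5 -0.8 -0.1] w 0.0614 gf 0.0 9.25
[-0.00460779  0.44498095  1.88478406 -0.00949076  0.68186775  0.04758336]
```

Right on the bar. Close.

Call:
send_rows --moves '[{"wx": 0,"wy": 0,"wz": 0,"dx": 0,"dy": 0,"dz": 0.1,"gripper": 0},{"wx": 0,"wy": 0,"wz": 0,"dx": 0,"dy": 0,"dz": 0.1,"gripper": 0},{"wx": 0,"wy": 0,"wz": 0,"dx": 0,"dy": 0,"dz": 0.1,"gripper": 0},{"wx": 0,"wy": 0,"wz": 0,"dx": 0,"dy": 0,"dz": 0.1,"gripper": 0},{"wx": 0,"wy": 0,"wz": 0,"dx": 0,"dy": 0,"dz": 0.1,"gripper": 0},{"wx": 0,"wy": 0,"wz": 0,"dx": 0,"dy": 0,"dz": 0.1,"gripper": 0}]'

```text
clock: 9.85
position: [0.5521, 0.0639, 0.0592]
orientation: [2.2, 2.102, 0.138]
force: [-1.0, 0.9, -0.5]
grip_width: 0.0169
grasp_force: 1.7
```

```bash
python3 - <<'E'
from h import *
gp(); lever([.08,.16,.24,.32,.4,.48],[8,8,8,7,7,6])
E
```

```text
grasp in press [-0.1119  0.1161  0.0781] r 0.1192 th 0.002 F [-1.   0.9 -0.5] w 0.0169 gf 1.703518107533455 9.85
0.08 d cm [-0.01  0.41 -0.85] w deg [-0.43  0.04 -0.05] clock 9.85
0.16 d cm [-0.01  0.96 -1.64] w deg [-0.43  0.04 -0.05] clock 9.85
0.24 d cm [-0.01  1.56 -2.39] w deg [-0.43  0.04 -0.05] clock 9.85
0.32 d cm [-0.01  2.19 -3.08] w deg [ 0.57  0.04 -0.05] clock 9.85
0.4 d cm [-0.01  2.91 -3.72] w deg [ 0.57  0.04 -0.05] clock 9.85
0.48 d cm [-0.01  3.64 -4.3 ] w deg [ 1.57  0.04 -0.05] clock 9.85
```

Call:
send_rows --moves '[{"wx": 0,"wy": 0,"wz": 0,"dx": 0,"dy": 0,"dz": 0,"gripper": 0},{"wx": 0,"wy": 0,"wz": 0,"dx": 0,"dy": 0,"dz": 0,"gripper": 0},{"wx": 0,"wy": 0,"wz": 0,"dx": 0,"dy": 0.4,"dz": -0.85,"gripper": 0},{"wx": 0,"wy": 0,"wz": 0,"dx": 0,"dy": 1.0,"dz": -1.65,"gripper": 0},{"wx": 0,"wy": 0,"wz": 0,"dx": 0,"dy": 1.6,"dz": -2.4,"gripper": 0},{"wx": 0.5,"wy": 0,"wz": 0,"dx": 0,"dy": 2.2,"dz": -3.1,"gripper": 0},{"wx": 0.5,"wy": 0,"wz": 0,"dx": 0,"dy": 2.9,"dz": -3.7,"gripper": 0}]'

```text
clock: 10.55
position: [0.5731, 0.0629, 0.0995]
orientation: [2.208, 2.11, 0.123]
force: [-7.8, 0.9, -1.1]
grip_width: 0.0152
grasp_force: 20.0
```

```bash
python3 - <<'E'
from h import *
gp(); lever([.45,.5,.6,.7,.8,.9,1.0],[7,6,5,3,1,-1,-3])
E
```

```text
grasp in press [-0.0906  0.1161  0.1184] r 0.1217 th 0.382 F [-7.8  0.9 -1.1] w 0.0152 gf 20.00037521123886 10.55
0.45 d cm [-0.01  0.76 -0.39] w deg [-0.3   0.05 -0.05] clock 10.55
0.5 d cm [-0.01  1.21 -0.74] w deg [ 0.7   0.05 -0.05] clock 10.55
0.6 d cm [-0.01  2.2  -1.37] w deg [ 1.7   0.04 -0.05] clock 10.55
0.7 d cm [-0.01  3.21 -1.9 ] w deg [ 3.7   0.04 -0.05] clock 10.55
0.8 d cm [-0.01  4.27 -2.32] w deg [ 5.7   0.04 -0.05] clock 10.55
0.9 d cm [-0.01  5.36 -2.63] w deg [ 7.7   0.04 -0.05] clock 10.55
1.0 d cm [-0.01  6.48 -2.83] w deg [ 9.7   0.04 -0.06] clock 10.55
```

Call:
send_rows --moves '[{"wx": 0,"wy": 0,"wz": 0,"dx": 0,"dy": 0.7,"dz": -0.4,"gripper": 0},{"wx": 0.7,"wy": 0,"wz": 0,"dx": 0,"dy": 1.2,"dz": -0.75,"gripper": 0},{"wx": 1.7,"wy": 0,"wz": 0,"dx": 0,"dy": 2.2,"dz": -1.4,"gripper": 0},{"wx": 3.7,"wy": 0,"wz": 0,"dx": 0,"dy": 3.2,"dz": -1.9,"gripper": 0},{"wx": 5.7,"wy": 0,"wz": 0,"dx": 0,"dy": 4.3,"dz": -2.3,"gripper": 0},{"wx": 7.7,"wy": 0,"wz": 0,"dx": 0,"dy": 5.4,"dz": -2.6,"gripper": 0},{"wx": 9.7,"wy": 0,"wz": 0,"dx": 0,"dy": 6.5,"dz": -2.8,"gripper": 0}]'

```text
clock: 11.25
position: [0.6349, 0.0602, 0.1374]
orientation: [-2.245, -2.145, 0.056]
force: [-8.5, -0.0, 6.3]
grip_width: 0.0155
grasp_force: 20.0
```

```bash
python3 - <<'E'
from h import *
gp(); lever([1.05,1.1,1.15,1.22],[-3,-3,-3,-3])
E
```

```text
grasp in press [-0.0255  0.1161  0.1564] r 0.1221 th 1.01 F [-8.5 -0.   6.3] w 0.0155 gf 20.000586211681366 11.25
1.05 d cm [-0.01  0.51  0.09] w deg [ 0.07  0.05 -0.04] clock 11.25
1.1 d cm [-0.01  1.1  -0.03] w deg [ 0.07  0.05 -0.04] clock 11.25
1.15 d cm [-0.01  1.7  -0.12] w deg [ 0.07  0.05 -0.04] clock 11.25
1.22 d cm [-0.01  2.53 -0.19] w deg [ 0.07  0.05 -0.04] clock 11.25
```

Call:
send_rows --moves '[{"wx": 0,"wy": 0,"wz": 0,"dx": 0,"dy": 0.6,"dz": 0,"gripper": 0},{"wx": 0,"wy": 0,"wz": 0,"dx": 0,"dy": 1.2,"dz": -0.05,"gripper": 0},{"wx": 0,"wy": 0,"wz": 0,"dx": 0,"dy": 1.8,"dz": -0.1,"gripper": 0},{"wx": 0,"wy": 0,"wz": 0,"dx": 0,"dy": 2.5,"dz": -0.1,"gripper": 0},{"wx": 0,"wy": 0,"wz": 0,"dx": 0,"dy": 2.5,"dz": -0.1,"gripper": 0},{"wx": 0,"wy": 0,"wz": 0,"dx": 0,"dy": 2.5,"dz": -0.1,"gripper": 0},{"wx": 0,"wy": 0,"wz": 0,"dx": 0,"dy": 2.5,"dz": -0.1,"gripper": 0},{"wx": 0,"wy": 0,"wz": 0,"dx": 0,"dy": 2.5,"dz": -0.1,"gripper": 0}]'

```text
clock: 12.05
position: [0.6634, 0.0589, 0.1383]
orientation: [-2.249, -2.149, 0.046]
force: [-3.4, -0.6, 9.7]
grip_width: 0.0155
grasp_force: 20.0
```

```bash
python3 - <<'E'
from h import *
gp()
s=get_image("scene")[180:330,240:390,::-1];t=get_image("top")[130:280,250:400,::-1]
cv2.imwrite("pics/f.png",np.hstack([cv2.resize(x,(400,400),interpolation=cv2.INTER_CUBIC) for x in(s,t)]))
gp()
E
```

```text
grasp in press [0.0029 0.1161 0.1573] r 0.1203 th 1.245 F [-3.4 -0.6  9.7] w 0.0155 gf 20.000493228435516 12.05
grasp in press [0.0029 0.1161 0.1573] r 0.1204 th 1.245 F [-3.   0.   9.2] w 0.0155 gf 20.00048518180847 12.15
```

View pics/f.png

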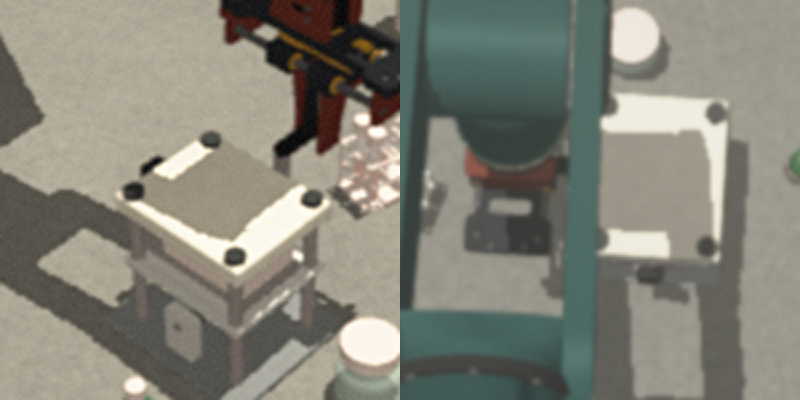

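The lever stands upright with its handle in the fingers, in the scene half at (300,140). The post shows in the top half at (650,272), under the head edge. I'll check the post's place, then hand in.

```bash
python3 - <<'E'
from h import *
X=atz(P("top"),(250+250.5*.375-.5,130+272.5*.375-.5),.139);x=B.T@(X-O);print(x)
if abs(x[0]+.08)<.01: print(close_job())
E
```

```text
[-0.07884209  0.00031208  0.139     ]
the job is handed in; nothing more can be done
None
```

The carriage was pushed fully home first, then the cam lever was swung upright to about 1.245 rad (band 1.09–1.35); the job was handed in at about 12 s with the gripper still holding the handle at 20 N, but no verdict was returned.

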